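# Wind the screw press down on the ham mould

### The arm

A 6-joint arm with a two-finger parallel gripper is mounted at the origin on the work surface. World frame = base frame: x ahead of the robot, y to its left, z up, the work surface at z = 0. Lengths are in mm, angles in rad, forces in N, time in s.
With the tool pointing down it reaches from about 300 to 775 mm from the base axis. Payload 14.6 kg.
Tool frame: the origin (TCP) lies at the very end of the fingers, on their centre line; the grasp point (between the pads) lies 19 mm behind it; z points along the fingers, y is the line along which they close (so a half turn about z gives the same grasp; the last joint's range is limited). The gripper opens to 94 mm and grips with 3 to 60 N. Pads are 16 mm wide; open, the fingers measure 119 mm over their backs; the gripper's body (75 mm by 177 mm) begins 78 mm behind the grasp point.
Start: joints at [1.052, 0.3, 1.521, -0, 1.321, -0.067], TCP at [240.118, 494.806, 205.446] pointing down, gripper open.
Joint ranges: [-3.03, 3.03], [-0.79, 2.21], [0.23, 2.52], [-1.04, 4.18], [0, 3.07], [-2.55, 2.55]. Speed limits (rad/s): [2.22, 2.22, 2.57, 3.14, 3.14, 3.14].

### API

Orientations are given as [roll, pitch, yaw] about the fixed x, y, z axes, in that order (R = Rz(yaw) Ry(pitch) Rx(roll)).
In Python, from workcell import bot gives the robot as it stands. The module is installed in compiled form; this text tells all that it offers. Calls block until the motion is done:
- bot.move_pose(position, orientation): joint-space move of the TCP to a pose.
- bot.move_linear(position, orientation=None, velocity=150): straight line of the TCP; orientation=None keeps the orientation; velocity is the mean speed in mm/s.
- bot.goto_joints(angles): joint-space move.
- bot.set_gripper(opening): finger opening in mm; the grip force is fixed at half the most; returns when the fingers have stopped.
- bot.dwell(seconds).
- bot.solve_ik(position, orientation): joint angles nearest the present ones, or None.
- bot.read_state(): the state.
- bot.camera(name): name is "scene" or "top"; returns the picture (400x640x3 uint8, blue, green, red); there is no depth.
- bot.camera_params(name): a dict with "K" (3x3 intrinsics, pixels), "k1" (the pictures are not rectified: a ray, as slopes to the right and down, at radius r is drawn at 1 + k1 r^2 times it, then the intrinsics apply), "position" and "rotation" of the camera in the world. Camera axes: x right, y down, z forward; pixel columns grow to the right and rows downward; lengths in mm; the calibration is good to about 2 mm. A picture is of the moment at which its call begins. camera_params takes no time and is no camera call.
A pose or a line that the arm cannot do raises bot.Unreachable and nothing moves.
- bot.finish_job(): hands the job in; it is judged then, once.
The state is a dict: "time": time; "q": joint angles; "dq": joint speeds; "joint_torque": joint torques, N m; "tool_pos": TCP position; "eef_rot": TCP orientation; "ft_force": force on the tool from outside, world axes, zero at the start; "torque": the same for the moment, N m; "gripper_width": finger opening in mm; "grasp_force": force on a finger pad.
Only numpy, scipy, OpenCV 4.12 (cv2) and the standard library are available. Lean on these libraries where they do the work, as an engineer would, in place of code of your own. Each camera call takes 0.05 s, during which the arm holds its last target. There are 200 camera calls.

### The job

Clamp the ham mould that stands in the screw press: wind the press's handwheel clockwise until you feel the pressing foot meet the mould, then about a quarter turn more, no further, and leave it like that. The chopstick rack is in the way on one side, so the wheel can only be worked round in several strokes; do not bump the rack, and do not shift the moulds or the mortar.

Things in the scene. Friction and masses are not known exactly. Their poses are not given: they have to be found in the camera images.
- wheel_hub (a point): centre of the press's level steel handwheel; z up the screw axis, x along one of three 12 mm round spokes, 120 degrees apart. Rim: 14 mm round bar, 158 mm over all, inner radius 65 mm. Hub 26 mm across, 26 mm high. Spokes and rim lie at the point's height (245 to 255 mm over the counter at the start). Wheel, screw and foot sink together, 40 mm per clockwise turn
- spoke (a point): point on the spoke along wheel_hub's x, 40 mm from the axis, midway between hub and rim. The wheel has three openings, each 52 mm from hub to rim; a shut gripper let down into one can push the next spoke round. The wheel stays where it is left (friction about 0.24 N m with nothing pressed)
- wheel (a joint): turn of the handwheel in rad, clockwise seen from above positive, 0 to 0.9 at the start; clockwise lowers wheel and pressing foot, 6.4 mm per rad. The foot meets the mould somewhere between 4.7 and 7.2 rad, depending on which mould is in the press
- press: press frame, origin on the counter on the screw axis: two 16 mm posts 72 mm either side along x, crossbeam 176 x 40 mm along x, top at 173 mm, on a round foot plate 18 mm thick
- screw_nut (a point): middle of the crossbeam's top, where the screw goes through. Below it the screw carries a 72 mm disc, the pressing foot, on a preloaded spring: when it meets the mould the wheel gets harder to turn by about 0.15 N m (preload 22 N) within some 0.2 rad, then by only 0.03 N m per rad
- rack: fixed bamboo chopstick rack, origin on the counter on the press axis. Upright panel 150 mm wide along x, 300 mm high, 106 mm from the axis towards +y. From it a ledge 150 mm wide overhangs the wheel, its edge at y = 56 mm, underside at 276, top at 300 mm; chopsticks stick up through it to 335 mm at y = 92 mm. So a gripper cannot work that side of the wheel or go all the way round
- tinA: closed round steel ham mould, 90 mm across, upright; the three moulds look alike but differ in height (45 to 65 mm). Origin at the centre of its underside. One of the three, not told which, stands on the press's foot plate under the pressing foot, within 4 mm of the press axis; the other two stand on the chopping board
- tinB: closed round steel ham mould, 90 mm across, upright; the three moulds look alike but differ in height (45 to 65 mm). Origin at the centre of its underside. One of the three, not told which, stands on the press's foot plate under the pressing foot, within 4 mm of the press axis; the other two stand on the chopping board
- tinC: closed round steel ham mould, 90 mm across, upright; the three moulds look alike but differ in height (45 to 65 mm). Origin at the centre of its underside. One of the three, not told which, stands on the press's foot plate under the pressing foot, within 4 mm of the press axis; the other two stand on the chopping board
- mortar: grey stone mortar, 136 mm across, 95 mm high, bystander. Origin at the centre of its underside
Not all that is in view belongs to the job. What is shaped like the tinA but pink is not meant.

How it is judged:
By the outcome, as a careful person would: the job done as asked, in the order asked, and still so for the second after the job is handed in, with the robot touching nothing.
It also fails if it takes over 72 s, if anything falls off the work surface, if the arm or the gripper's body presses on something with over 40 N, if the wrist force passes 120 N, or if a joint passes its speed limit or range.

## Working session

There is one attempt and no reset: what is moved stays moved. The work goes in short steps, each a Python script; the robot and the scene stay as the last script left them, time stands still between calls to the robot, and variables do not carry over. Pictures are saved under pics/ and viewed, at most 10 in all, crops included, and the job is handed in when it is done.

```bash
mkdir -p pics
python3 - <<'E'
from workcell import bot
import cv2
for n in("scene","top"):
    cv2.imwrite(f"pics/{n}0.png",bot.camera(n)); p=bot.camera_params(n); print(n,p)
s=bot.read_state();print(s['time'],s['eef_rot'],s['ft_force'],s['torque'])
E
```

```text
scene {'K': array([[480.11449098,   0.        , 321.66997815],
       [  0.        , 480.11449098, 188.54215098],
       [  0.        ,   0.        ,   1.        ]]), 'k1': -0.1311866116741119, 'position': array([1265.60504676,  844.50539882,  958.60780932]), 'rotation': array([-2.15413274,  0.0103361 ,  2.49164351])}
top {'K': array([[385.77793064,   0.        , 315.36475551],
       [  0.        , 385.77793064, 196.58519594],
       [  0.        ,   0.        ,   1.        ]]), 'k1': -0.07769549500344756, 'position': array([ 427.02768304, -101.66469829, 1274.80056219]), 'rotation': array([-3.04969745,  0.0110405 , -1.54330271])}
0.1 [-3.14062062e+00 -3.04351187e-05  2.68980116e+00] [ 0.29810782  0.69438511 -0.20525092] [-0.00879671  0.02598955 -0.01700802]
```

View pics/scene0.png

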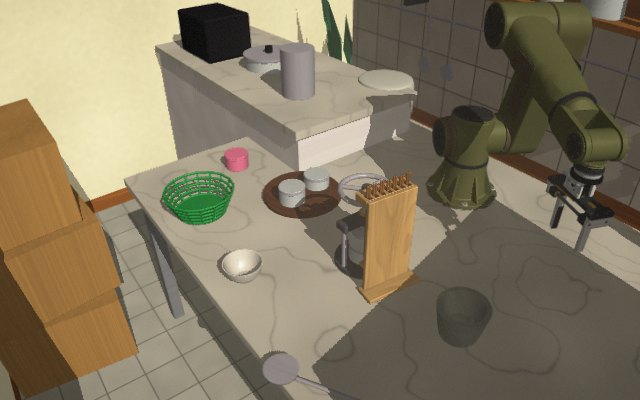

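View pics/top0.png

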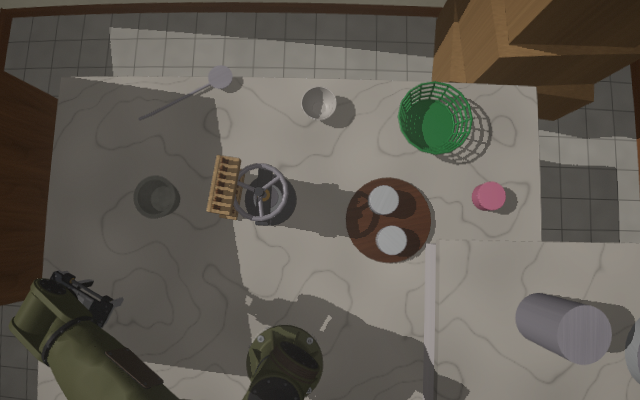

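```bash
cat > h.py <<'E'
import numpy as np, cv2
from scipy.spatial.transform import Rotation as R
from workcell import bot
def ray(n,px):
    p=bot.camera_params(n);K=p['K']
    D=np.array([p['k1'],0,0,0,0.])
    u=cv2.undistortPoints(np.array([[px]],float),K,D,None,None,None)[0,0] if False else None
    d=np.array([(px[0]-K[0,2])/K[0,0],(px[1]-K[1,2])/K[1,1]]); u=d.copy()
    for _ in range(20): u=d/(1+p['k1']*(u@u))
    return p['position'],R.from_euler('xyz',p['rotation']).as_matrix()@[u[0],u[1],1]
def onz(n,px,z):
    o,d=ray(n,px); return o+d*(z-o[2])/d[2]
def proj(n,P):
    p=bot.camera_params(n);K=p['K']
    c=R.from_euler('xyz',p['rotation']).as_matrix().T@(np.asarray(P,float)-p['position'])
    u=c[:2]/c[2]; u=u*(1+p['k1']*(u@u)); return u*K[0,0]+K[:2,2]
E
python3 - <<'E'
from h import *
i=cv2.imread('pics/top0.png')
cv2.imwrite('pics/tz.png',cv2.resize(i[145:235,200:305],None,fx=6,fy=6,interpolation=cv2.INTER_CUBIC))
print(onz('top',(263,192),250),onz('top',(285,355),0))
print(proj('top',[240.1,494.8,205.4]),proj('scene',[240.1,494.8,205.4]))
E
```

```text
[529.74313792  52.81073898 250.        ] [25.58076147 -0.07525776  0.        ]
[106.25404622 291.81582727] [565.18399708 239.5176235 ]
```

View pics/tz.png

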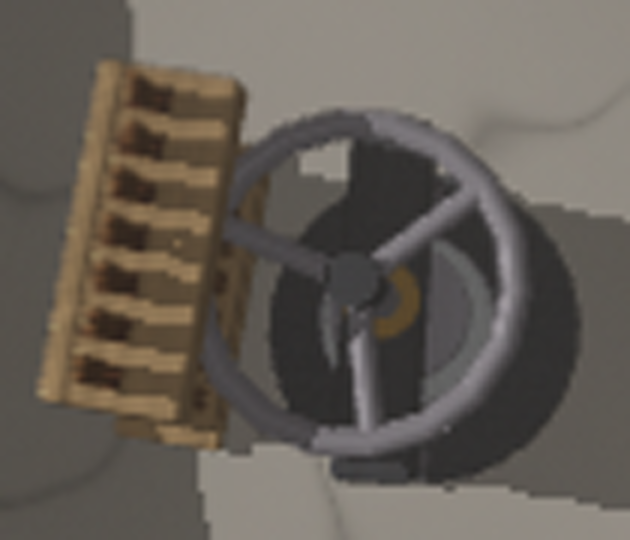

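```bash
cat >> h.py <<'E'
def wheel(img,z,c0):
    """hub centre by circle through the rim (radial brightness ridge), spoke angles by ring sampling at r=35..55"""
    s=img.astype(float); m=s[:,:,0]-s[:,:,2]   # bluish steel against warm counter
    f=lambda P: cv2.remap(m.astype(np.float32),*[np.array([[v]],np.float32) for v in proj('top',P)],cv2.INTER_LINEAR)[0,0]
    c=np.array(c0,float)
    for _ in range(4):
        pts=[]
        for a in np.radians(np.arange(-180,180,4)):
            rr=np.arange(62,84,1.0); d=np.array([np.cos(a),np.sin(a)])
            v=np.array([f([*(c+r*d),z]) for r in rr]); 
            if v.max()>4: w=np.clip(v-v.max()/2,0,None); pts.append(c+d*(w@rr)/w.sum())
        pts=np.array(pts); A=np.c_[2*pts,np.ones(len(pts))]
        from scipy.optimize import least_squares
        q=least_squares(lambda q:np.hypot(*(pts-q[:2]).T)-72,c,loss='soft_l1'); c=q.x
    aa=np.arange(0,360,1.); prof=np.array([np.mean([f([*(c+r*np.array([np.cos(np.radians(a)),np.sin(np.radians(a))])),z]) for r in range(28,60,4)]) for a in aa])
    ph=np.angle(np.sum(prof*np.exp(3j*np.radians(aa))))/3
    return c,np.degrees(ph)+np.array([0,120,-120]),len(pts),np.std(np.hypot(*(pts-c).T)),prof
E
python3 - <<'E'
from h import *
i=cv2.imread('pics/top0.png')
c,a,n,sd,prof=wheel(i,250,(530,53)); print(c,a,n,sd); print(prof[::6].round(1))
hub=onz('top',(200+355/6-.5,145+280/6-.5),263);print(hub)
for q in [(478,190),(225,230),(372,430)]:
    p=onz('top',(200+q[0]/6-.5,145+q[1]/6-.5),250); print(np.degrees(np.arctan2(*(p[:2]-hub[:2])[::-1])))
# ledge top edge corners
e=[onz('top',(200+x/6-.5,145+y/6-.5),300)[:2] for x,y in [(245,90),(182,420)]];e+=[onz('top',(200+x/6-.5,145+y/6-.5),300)[:2] for x,y in [(100,60),(40,400)]]
print(e,[np.degrees(np.arctan2(*(e[k]-e[k+1])[::-1])) for k in (0,2)])
d=(e[0]-e[1])/np.linalg.norm(e[0]-e[1]); print('ledge dist',np.cross(d,e[0]-hub[:2]))
E
```

```text
Traceback (most recent call last):
  File "h.py", line 30, in wheel
    q=least_squares(lambda q:np.hypot(*(pts-q[:2]).T)-72,c,loss='soft_l1'); c=q.x
  File "h.py", line 30, in <lambda>
    q=least_squares(lambda q:np.hypot(*(pts-q[:2]).T)-72,c,loss='soft_l1'); c=q.x
                                        ~~~^~~~~~
ValueError: operands could not be broadcast together with shapes (0,) (2,)
```

```bash
sed -i 's/if v.max()>4: w=/v=v-v.min()\n            if v.max()>6: w=/' h.py
python3 - <<'E'
from h import *
i=cv2.imread('pics/top0.png')
print([i[145+y//6,200+x//6].tolist() for x,y in [(515,290),(430,220),(368,390),(270,245),(560,60)]])
c,a,n,sd,prof=wheel(i,250,(530,53)); print(c,a,n,sd); print(prof[::6].round(1))
hub=onz('top',(200+355/6-.5,145+280/6-.5),263);print(hub)
for q in [(478,190),(225,230),(372,430)]:
    p=onz('top',(200+q[0]/6-.5,145+q[1]/6-.5),250); print(np.degrees(np.arctan2(*(p[:2]-hub[:2])[::-1])))
e=[onz('top',(200+x/6-.5,145+y/6-.5),300)[:2] for x,y in [(245,90),(182,420),(100,60),(40,400)]]
print(e,[np.degrees(np.arctan2(*(e[k]-e[k+1])[::-1])) for k in (0,2)])
d=(e[0]-e[1])/np.linalg.norm(e[0]-e[1]); v=e[0]-hub[:2]; print('ledge dist',d[0]*v[1]-d[1]*v[0])
E
```

```text
[[130, 126, 130], [125, 121, 126], [110, 106, 110], [72, 70, 74], [131, 139, 145]]Traceback (most recent call last):
  File "<stdin>", line 4, in <module>
  File "h.py", line 26, in wheel
    v=np.array([f([*(c+r*d),z]) for r in rr]);
                ~^^^^^^^^^^^^^^
  File "h.py", line 20, in <lambda>
    f=lambda P: cv2.remap(m.astype(np.float32),*[np.array([[v]],np.float32) for v in proj('top',P)],cv2.INTER_LINEAR)[0,0]
                                                                                     ~~~~^^^^^^^^^
  File "h.py", line 14, in proj
    p=bot.camera_params(n);K=p['K']
ValueError: time passes only in moves, steps and waits
```

```bash
sed -i "s/bot.camera_params(n)/CP(n)/; s/m=s\[:,:,0\]-s\[:,:,2\].*/m=cv2.GaussianBlur((s[:,:,0]+s[:,:,2])\/2-s[:,:,1],(0,0),0.6)/; s/v.max()>6/v.max()>2.5/" h.py
sed -i "3a import functools\nCP=functools.cache(lambda n:bot.camera_params(n))" h.py
python3 - <<'E'
from h import *
i=cv2.imread('pics/top0.png')
c,a,n,sd,prof=wheel(i,250,(530,53)); print(c,a,n,sd); print(prof[::6].round(1))
hub=onz('top',(200+355/6-.5,145+280/6-.5),263);print(hub)
for q in [(478,190),(225,230),(372,430)]:
    p=onz('top',(200+q[0]/6-.5,145+q[1]/6-.5),250); print(np.degrees(np.arctan2(*(p[:2]-hub[:2])[::-1])))
e=[onz('top',(200+x/6-.5,145+y/6-.5),300)[:2] for x,y in [(245,90),(182,420),(100,60),(40,400)]]
print(e,[np.degrees(np.arctan2(*(e[k]-e[k+1])[::-1])) for k in (0,2)])
d=(e[0]-e[1])/np.linalg.norm(e[0]-e[1]); v=e[0]-hub[:2]; print('ledge dist',d[0]*v[1]-d[1]*v[0])
E
```

```text
[530.77058241  65.57257734] [ -53.85509017   66.14490983 -173.85509017] 86 2.2663270007970557
[ 0.3 -0.6 -0.8 -0.8 -0.7 -0.7 -0.6 -0.7 -0.7 -0.4  1.   2.5  2.2  0.2
 -0.6 -0.5 -0.5 -0.4 -0.2 -0.3  0.   0.1  0.4  0.3  0.4  0.4  0.5  0.5
  0.5  0.7  1.7  4.4  3.4  1.6  0.6  0.  -0.3 -0.2  0.4  0.7  0.7  0.8
  0.8  1.   1.1  1.1  0.9  0.8  0.5  0.8  2.   3.9  3.9  1.5  0.4  0.4
  0.4  0.4  0.3  0.3]
[530.35521313  62.45620855 263.        ]
-49.96769433148625
70.08589598619791
-172.85845561487793
[array([607.30345986, 107.39292779]), array([465.03835704, 127.77454615]), array([619.03477084, 171.11701447]), array([471.78132119, 189.26116771])] [np.float64(-8.153005484056811), np.float64(-7.024417223271305)]
ledge dist 55.395112900216624
```

```bash
cat >> h.py <<'E'
C=np.array([530.5,64.]); YP=np.radians(-7.6); RO=41.
def ori(): return [np.pi,0,np.radians(82.4)]
def P(phi,z): return [*(C+RO*np.array([np.cos(YP+phi),np.sin(YP+phi)])),z]
def spoke(phi,z=None):
    """press-frame angle of the spoke touched by the shut fingers (25 x 16 box, long side along press x)"""
    a=phi-.4
    for _ in range(30): a=phi-np.arcsin((6+12.5*abs(np.sin(a))+8*abs(np.cos(a)))/RO)
    return a
def rd(b=np.zeros(3)):
    s=bot.read_state(); r=np.array(s['tool_pos'][:2])-C; F=np.array(s['ft_force'])-b
    return s,F,(r[0]*F[1]-r[1]*F[0])/1000,np.arctan2(r[1],r[0])-YP
def sweep(p0,p1,z0,b,step=.12,v=60,stop=None,mod=spoke):
    """push from phi p0 to p1, sinking with the wheel; z0 tip height with spoke at spoke(p0)"""
    log=[];n=max(1,int(np.ceil((p0-p1)/step)))
    for p in np.linspace(p0,p1,n+1)[1:]:
        z=z0-6.4*max(0,mod(p0)-mod(p))
        bot.move_linear(P(p,z),None,v)
        s,F,M,ph=rd(b); log.append((p,spoke(p),M)); print(f"{s['time']:.2f} phi {ph:.3f} sp {spoke(ph):.3f} M {M:.3f} F {F.round(1)} tz {s['torque'][2]:.3f}")
        if np.linalg.norm(F)>35 or (stop and stop(log)): break
    return log
E
python3 - <<'E'
from h import *
d=np.radians
bot.set_gripper(0)
s=bot.read_state(); p=list(s['tool_pos']); p[2]=400
bot.move_linear(p,None,300)
q=bot.solve_ik(P(d(-5),360),ori()); print(q)
bot.move_pose(P(d(-5),360),ori())
bot.move_linear(P(d(-5),280),None,200)
bot.dwell(.2); s,F,M,ph=rd(); print(s['time'],F,s['torque'],s['tool_pos'],s['gripper_width'])
b=np.array(s['ft_force']); 
bot.move_linear(P(d(-5),238),None,80)
s,F,M,ph=rd(b); print(s['time'],F)
if np.linalg.norm(F)<4: sweep(d(-5),d(-45),238,b)
cv2.imwrite('pics/t1.png',bot.camera('top'));cv2.imwrite('pics/s1.png',bot.camera('scene'))
print(b.tolist())
E
```

```text
[ 3.23053450e-02  2.93297150e-01  1.17890049e+00 -4.44089210e-16
  1.66939502e+00  1.64950368e-01]
5.0583 [ 0.20553222 -0.26325311  0.1195046 ] [ 0.00160526  0.10796814 -0.00520777] [570.89153926  55.17297492 281.3934551 ] 0.3982499489330202
5.7333 [0.18673097 0.31383142 0.52756715]
5.98 phi -0.211 sp -0.729 M 0.008 F [ 0.1  0.2 -0.4] tz 0.039
6.23 phi -0.322 sp -0.851 M 0.093 F [ 2.1  1.5 -0.4] tz -0.004
6.48 phi -0.437 sp -0.970 M 0.038 F [ 1.7 -0.   0.2] tz -0.018
6.73 phi -0.554 sp -1.085 M 0.083 F [1.4 1.5 0.4] tz 0.003
6.98 phi -0.671 sp -1.196 M 0.052 F [ 0.8  1.  -0.2] tz 0.001
7.23 phi -0.788 sp -1.302 M 0.096 F [ 2.5  0.5 -0.8] tz -0.079
[0.2055322195228457, -0.2632531097007728, 0.11950460483904911]
```

```bash
cat > m.py <<'E'
import re
s=open('h.py').read()
s=s.replace("s,F,M,ph=rd(b); log.append","s,F,M,ph=rd(b); Ms=[M]\n        for _ in range(nd): bot.dwell(.04); Ms.append(rd(b)[2])\n        log.append").replace("spoke(p),M))","spoke(p),np.mean(Ms)))").replace("M {M:.3f} F","M {np.round(Ms,2)} {np.mean(Ms):.3f} F").replace("mod=spoke):","mod=spoke,nd=2):")
open('h.py','w').write(s)
E
python3 m.py
python3 - <<'E'
from h import *
d=np.radians; b=np.array([.2055,-.263,.12])
z=bot.read_state()['tool_pos'][2]; print(z)
sweep(d(-45),d(-100),234.5,b,nd=3)
sweep(d(-100),d(-138),234.5-6.4*(spoke(d(-45))-spoke(d(-100))),b,nd=0,v=30)
print(bot.read_state()['tool_pos'])
E
```

```text
233.35886290884346
7.58 phi -0.909 sp -1.408 M [ 0.03  0.   -0.02  0.05] 0.014 F [ 0.6  0.2 -1. ] tz -0.008
7.96 phi -1.027 sp -1.508 M [0.02 0.03 0.01 0.05] 0.029 F [ 0.5  0.1 -0.6] tz -0.018
8.33 phi -1.148 sp -1.628 M [0.07 0.06 0.02 0.01] 0.040 F [ 1.7  0.6 -0.4] tz -0.014
8.71 phi -1.264 sp -1.769 M [0.08 0.1  0.1  0.08] 0.090 F [ 1.8  0.9 -0.8] tz -0.018
9.08 phi -1.385 sp -1.907 M [0.11 0.11 0.1  0.09] 0.101 F [ 2.7  0.6 -0.1] tz -0.000
9.46 phi -1.507 sp -2.038 M [0.11 0.09 0.08 0.07] 0.089 F [ 2.8 -0.3 -0.5] tz -0.020
9.83 phi -1.627 sp -2.160 M [0.08 0.09 0.09 0.09] 0.091 F [ 1.8 -1.2 -0.6] tz 0.056
10.21 phi -1.746 sp -2.275 M [0.08 0.09 0.09 0.11] 0.091 F [ 1.5 -1.5 -0.8] tz -0.050
10.63 phi -1.854 sp -2.376 M [0.11] 0.105 F [ 2.3 -1.3 -0.7] tz -0.007
10.93 phi -1.966 sp -2.476 M [0.08] 0.075 F [ 1.3 -1.4 -0.4] tz 0.018
11.23 phi -2.077 sp -2.572 M [0.1] 0.096 F [ 2.  -1.2  0.2] tz -0.041
11.53 phi -2.189 sp -2.666 M [0.08] 0.084 F [ 1.8 -1.1  0.1] tz 0.020
11.83 phi -2.299 sp -2.757 M [0.09] 0.089 F [ 1.5 -1.6 -0.6] tz 0.005
12.13 phi -2.410 sp -2.846 M [0.08] 0.085 F [ 0.5 -2.2 -1.4] tz 0.016
[496.58019973  40.86744529 224.60458333]
```

Run:
```python
import cv2
a=cv2.imread('pics/t1.png')[120:260,170:340];b=cv2.imread('pics/s1.png')[120:310,290:500]
cv2.imwrite('pics/v1.png',cv2.hconcat([cv2.resize(a,(400,330)),cv2.resize(b,(365,330))]))
```

```text
(no output)
```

View pics/v1.png

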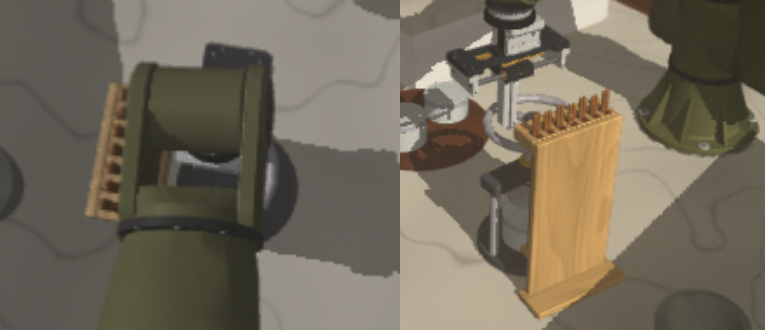

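```bash
cat >> h.py <<'E'
B=np.array([.2055,-.263,.12]); d=np.radians
def regrip(z,zdown,p1=d(-5)):
    ph=rd(B)[3]
    bot.move_linear(P(ph+.06,z+.4),None,60); bot.move_linear(P(ph+.06,z+42),None,200)
    bot.move_linear(P(p1,z+42),None,250); bot.move_linear(P(p1,zdown),None,120)
    bot.dwell(.15); s=bot.read_state(); b=np.array(s['ft_force']); print('down',s['time'],s['tool_pos'],(b-B).round(2)); return b
def stop(log): return len(log)>2 and min(log[-1][2],log[-2][2])>.17
E
python3 - <<'E'
from h import *
z=bot.read_state()['tool_pos'][2]
b=regrip(z,z)
if np.linalg.norm(b-B)<4:
    sweep(d(-5),d(-90),z+1,B,v=40,nd=1,stop=stop)
    z1=bot.read_state()['tool_pos'][2]
    l=sweep(d(-90),d(-138),z1,B,v=30,nd=2,stop=stop)
print(bot.read_state()['tool_pos'])
E
```

```text
down 13.8417 [570.73241478  55.04463432 225.69216635] [-0.63  0.61 -0.35]
14.11 phi -0.207 sp -0.725 M [ 0.02 -0.02] -0.001 F [-0.3  0.5 -0.1] tz 0.025
14.42 phi -0.317 sp -0.845 M [0.12 0.08] 0.099 F [ 1.8  2.4 -0.5] tz 0.004
14.72 phi -0.429 sp -0.961 M [0.11 0.14] 0.125 F [ 2.7  1.6 -0.7] tz 0.027
15.03 phi -0.545 sp -1.077 M [0.08 0.12] 0.102 F [ 1.   1.9 -0.7] tz -0.020
15.34 phi -0.659 sp -1.186 M [0.04 0.09] 0.067 F [ 0.5  0.9 -1.1] tz -0.037
15.65 phi -0.773 sp -1.289 M [0.1  0.08] 0.090 F [ 1.6  2.  -1.8] tz 0.062
15.96 phi -0.888 sp -1.390 M [0.07 0.07] 0.074 F [ 1.6  0.9 -0.7] tz 0.003
16.27 phi -1.002 sp -1.487 M [0.04 0.06] 0.053 F [ 0.6  1.2 -0.4] tz -0.029
16.57 phi -1.116 sp -1.588 M [0.06 0.02] 0.043 F [1.3 0.8 1. ] tz -0.014
16.88 phi -1.227 sp -1.725 M [0.1  0.13] 0.114 F [ 2.   1.7 -0.5] tz -0.020
17.19 phi -1.341 sp -1.858 M [0.16 0.13] 0.146 F [ 3.8  0.4 -0.8] tz 0.007
17.50 phi -1.457 sp -1.985 M [0.08 0.14] 0.108 F [ 2.   0.4 -0.6] tz 0.013
17.81 phi -1.571 sp -2.104 M [0.14 0.12] 0.133 F [ 3.3 -1.4 -1.4] tz -0.092
18.17 phi -1.690 sp -2.222 M [0.09 0.14 0.14] 0.122 F [ 1.7 -2.1 -0.1] tz -0.002
18.57 phi -1.810 sp -2.336 M [0.11 0.13 0.12] 0.120 F [ 2.4 -1.4 -0.6] tz -0.012
18.97 phi -1.930 sp -2.444 M [0.12 0.11 0.1 ] 0.109 F [ 2.5 -1.6 -1.5] tz -0.051
19.37 phi -2.050 sp -2.549 M [0.11 0.09 0.14] 0.113 F [ 2.3 -1.4 -0.1] tz -0.014
19.77 phi -2.170 sp -2.650 M [0.09 0.08 0.08] 0.082 F [ 2.  -1.2 -0.9] tz 0.004
20.17 phi -2.290 sp -2.749 M [0.09 0.06 0.09] 0.080 F [ 1.4 -1.7 -0.7] tz -0.017
20.57 phi -2.410 sp -2.846 M [0.06 0.07 0.08] 0.071 F [ 1.  -1.1 -0. ] tz 0.059
[496.60467999  40.84766445 211.07848175]
```

```bash
sed -i 's/>.17$/>.19/' h.py
python3 - <<'E'
from h import *
z=bot.read_state()['tool_pos'][2]
b=regrip(z,z)
if np.linalg.norm(b-B)<4:
    l=sweep(d(-5),d(-138),z+1,B,v=30,nd=2,step=.1,stop=stop)
print(bot.read_state()['tool_pos'])
E
```

```text
down 22.3583 [570.76926169  55.03673677 212.20004809] [-0.49  0.32  0.41]
22.64 phi -0.189 sp -0.704 M [ 0.05 -0.02  0.  ] 0.013 F [ 0.2  1.3 -0.9] tz -0.003
23.01 phi -0.282 sp -0.807 M [0.03 0.04 0.02] 0.030 F [-0.5  1.   0.2] tz 0.005
23.38 phi -0.373 sp -0.904 M [0.15 0.17 0.16] 0.163 F [ 2.2  3.1 -0.1] tz -0.022
23.74 phi -0.474 sp -1.007 M [0.16 0.15 0.14] 0.152 F [ 2.7  2.9 -0.5] tz -0.113
24.11 phi -0.572 sp -1.103 M [0.13 0.12 0.11] 0.119 F [ 1.8  2.6 -0.7] tz -0.004
24.48 phi -0.669 sp -1.194 M [0.15 0.13 0.12] 0.135 F [ 2.4  2.8 -0.1] tz 0.039
24.84 phi -0.765 sp -1.282 M [0.12 0.11 0.11] 0.112 F [ 2.3  1.6 -0.4] tz 0.019
25.21 phi -0.862 sp -1.368 M [0.11 0.1  0.11] 0.103 F [ 1.3  2.8 -1.2] tz -0.020
25.57 phi -0.959 sp -1.451 M [0.1  0.1  0.07] 0.090 F [ 1.8  1.8 -0.7] tz -0.020
25.94 phi -1.057 sp -1.533 M [0.11 0.09 0.04] 0.078 F [ 2.   2.  -0.6] tz 0.003
26.31 phi -1.152 sp -1.633 M [0.07 0.05 0.12] 0.080 F [ 1.6  1.1 -0.6] tz -0.006
26.68 phi -1.237 sp -1.737 M [0.29 0.24 0.24] 0.259 F [ 6.8  2.3 -0.4] tz -0.102
27.04 phi -1.325 sp -1.840 M [0.33 0.34 0.35] 0.339 F [ 7.9  2.  -1. ] tz -0.118
[535.1253648   23.12915921 204.17227656]
```

Run:
```python
from h import *
from scipy.optimize import brentq
z=bot.read_state()['tool_pos'][2]; ph=rd(B)[3]
pe=brentq(lambda p:spoke(p)+1.65+1.55,-3.1,-2.2); print(pe)
l=sweep(ph,pe,z-1,B,v=30,nd=1,step=.12)
s=bot.read_state(); z=s['tool_pos'][2]; ph=rd(B)[3]
bot.move_linear(P(ph+.06,z+.4),None,60); bot.move_linear(P(ph+.06,330),None,200)
p=P(ph,330); bot.move_pose([300,-250,420],ori())
cv2.imwrite('pics/t2.png',bot.camera('top'));cv2.imwrite('pics/s2.png',bot.camera('scene'));print(bot.read_state()['time'])
i=cv2.imread('pics/t2.png')
cc,a,n,sd,prof=wheel(i,204,(530,63)); print(cc,a,a-np.degrees(YP),n,sd)
cv2.imwrite('pics/v2.png',cv2.hconcat([cv2.resize(i[145:235,200:305],(450,386),interpolation=2),cv2.resize(cv2.imread('pics/s2.png')[140:300,300:440],(338,386),interpolation=2)]))
```

```text
-2.8328812324476007
27.42 phi -1.418 sp -1.943 M [0.34 0.33] 0.337 F [8.4 1.1 2.5] tz -0.085
27.77 phi -1.535 sp -2.067 M [0.36 0.32] 0.339 F [8.7 0.  0.8] tz -0.091
28.12 phi -1.652 sp -2.184 M [0.3  0.33] 0.315 F [ 7.1 -1.3 -0.3] tz -0.104
28.47 phi -1.767 sp -2.296 M [0.31 0.28] 0.293 F [ 7.2 -2.1  0.4] tz -0.076
28.82 phi -1.882 sp -2.401 M [0.29 0.31] 0.300 F [ 6.9 -1.9 -0.5] tz -0.079
29.17 phi -2.000 sp -2.505 M [0.27 0.25] 0.256 F [ 4.3 -5.2  0.4] tz -0.028
29.52 phi -2.116 sp -2.605 M [0.27 0.27] 0.272 F [ 5.2 -4.   0.7] tz -0.024
29.87 phi -2.230 sp -2.700 M [0.28 0.27] 0.275 F [ 5.4 -4.2 -0.2] tz 0.001
30.22 phi -2.346 sp -2.794 M [0.26 0.26] 0.263 F [ 5.  -4.2  0. ] tz 0.004
30.57 phi -2.462 sp -2.887 M [0.28 0.27] 0.278 F [ 5.1 -5.   1.4] tz 0.030
30.92 phi -2.578 sp -2.977 M [0.29 0.23] 0.257 F [ 3.8 -5.9 -0. ] tz 0.013
31.27 phi -2.695 sp -3.067 M [0.26 0.23] 0.246 F [ 3.3 -5.7  0.6] tz -0.028
31.62 phi -2.797 sp -3.148 M [0.4  0.43] 0.414 F [ 5.5 -8.9 -0.2] tz -0.164
34.2167
[530.92411798  65.30667928] [ 35.54739325 155.54739325 -84.45260675] [ 43.14739325 163.14739325 -76.85260675] 80 0.9855845499398153
```

View pics/v2.png

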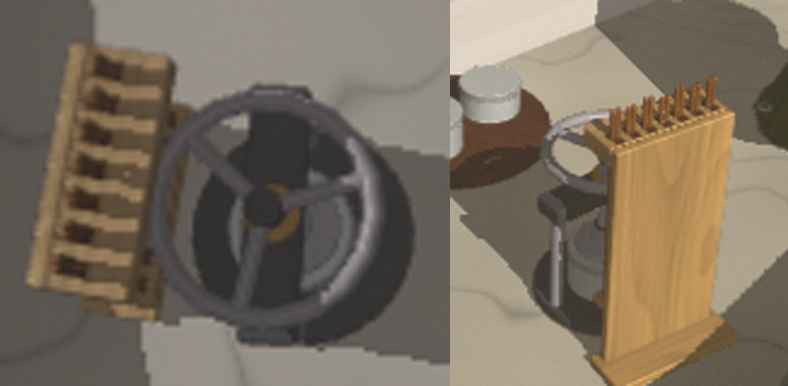

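Run:
```python
from h import *
f=lambda x,y,sx,z:onz('top',(200+x/sx-.5,145+y/sx-.5),z)[:2]
for h,sp,sx,z in [((355,280),[(478,190),(225,230),(372,430)],6,250),((265,207),[(360,180),(190,140),(240,305)],450/105,209)]:
    H=f(*h,sx,z+13); a=[np.degrees(np.arctan2(*(f(*q,sx,z)-H)[::-1]))%120 for q in sp]; print(H,a,np.mean(a))
```

```text
[530.35521313  62.45620855] [np.float64(70.03230566851374), np.float64(70.08589598619791), np.float64(67.14154438512207)] 69.0865820132779
[530.21777917  61.54776222] [np.float64(49.10936771932562), np.float64(50.36032895531628), np.float64(45.95590212146263)] 48.4751995987015
```

```bash
python3 -c "
from workcell import bot
print(bot.finish_job())"
```

```text
the job is handed in; nothing more can be done
None
```

The mould is clamped and the job is handed in. I felt the pressing foot meet the mould about 5.1 rad into the winding, then turned the wheel about 1.55 rad (a quarter turn) further. The arm was withdrawn at 34 s, and I saw no bump of the rack, the moulds or the mortar.

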